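Hold a cuvette in the light path of the viewer

TASK

Check a cuvette for scratches: slide the cuvette tray over the counter, without lifting it, until it lies wholly on the blue bench mat; then take out the cuvette with the teal stopper, the fingers touching its two frosted faces only, and hold it upright in the light path of the viewer, midway between lamp and lens, so that the beam goes squarely in at one clear window and out at the other. Finish still holding it there, clear of everything else; leave the two white-stoppered cuvettes standing in the tray and the bottles and jars where they are.

Things in the scene. Friction and masses are not known exactly. Their poses are not given: they have to be found in the camera images.
- tray: Grey-blue loose tray 190 (x) x 70 (y) x 16 mm (z), 0.3 kg; origin at centre of underside. Three wells on its centre line at x = -12, 32, 76 mm: 34.5 x 14.5 mm, 11 mm deep, floor 5 mm above the underside; a cuvette stands in each, long side along the tray's x. Upright handle bar at its -x end (tray_handle), which starts roughly towards the robot. Slides with ordinary friction.
- tray_handle (a point): Grip point of the tray's grey-blue handle bar (teal stripe), at x = -80 mm, 36 mm above the tray's underside. The bar is 10 mm thick along the tray's x, 40 mm wide along y, from the tray's top (16 mm) up to 46 mm. The nearest cuvette begins 52 mm from here along +x: open the gripper only about half to grip across the 10 mm. Axes as the tray's.
- tray_nl (a point): Corner of the tray's underside at x = -95, y = +35 mm of the tray.
- tray_nr (a point): Corner of the tray's underside at x = -95, y = -35 mm of the tray.
- tray_fl (a point): Corner of the tray's underside at x = +95, y = +35 mm of the tray.
- tray_fr (a point): Corner of the tray's underside at x = +95, y = -35 mm of the tray.
- mat: Blue bench mat with a white border, 240 (its x) x 120 mm (y) to the outer edge of the border, fixed to the counter; a film less than 1 mm thick that does not catch on anything. Origin at its centre, on the counter. Its x axis points roughly away from the robot.
- teal_cuvette: Glass cell to check, teal stopper: 32.5 (x, light path) x 12.5 (y) x 45 mm high (z), 40 g; stopper 26 x 7.5 mm ends 49 mm above the underside. Broad faces (facing +y, -y, 12.5 mm apart) are frosted white, for gripping; narrow end faces (+x, -x) are the clear windows. Origin: centre of underside. Starts in any one of the wells, underside 5 mm above the counter, x along the tray's x.
- teal_cuvette_mid (a point): Centre of the teal cuvette, half way between its windows, 22.5 mm above its underside. Axes as the cuvette's.
- teal_cuvette_frosted: The two frosted broad faces of the teal cuvette (2.5 mm plates; moves with the cuvette, same origin and axes).
- teal_cuvette_windows: The two clear end windows of the teal cuvette, not to be touched (moves with the cuvette, same origin and axes).
- teal_cuvette_stopper: The stopper of the teal cuvette, not to be touched (moves with the cuvette, same origin and axes).
- white_cuvette_a: Same cuvette with a white stopper, in another well of the tray; it stays there. Origin and axes as for teal_cuvette.
- white_cuvette_b: Same cuvette with a white stopper, in the third well of the tray; it stays there. Origin and axes as for teal_cuvette.
- viewer: Fixed viewer: cream base 80 (x) x 290 (y) x 14 mm; along its y a black lamp 44 mm across (lit face at y = +70 mm, body to +140), a lens in a round black mount 50 mm across (y = -70 to -83) and a white screen (y = -132, 102 mm high). Light runs level along y, 75 mm above the counter; gap lamp to lens 140 mm, open above and at the sides. Lamp and lens end 100 mm up. Origin: centre of underside.
- light_mid (a point): Middle of the light path, midway between lamp and lens, 75 mm above the counter. Axes as the viewer's: the light runs along y.
- amber_bottle: Amber glass bottle 48 mm across, 90 mm high, a bystander; origin at the centre of its underside.
- amber_vial: Small amber vial 28 mm across, 55 mm high, a bystander nearer the robot; origin at the centre of its underside.
- reagent_bottle: Pinkish brown reagent bottle 66 mm across, 120 mm high, a bystander; origin at the centre of its underside.
- white_jar: White jar with teal lid, 54 mm across, 60 mm high, a bystander; origin at the centre of its underside.
- small_pot: White pot with red lid, 40 mm across, 35 mm high, a bystander nearer the robot; origin at the centre of its underside.
- pump_bottle: Blue-green pump bottle 56 mm across, 140 mm high, a bystander; origin at the centre of its underside.
Things that resemble listed ones, but are neither listed nor needed, are in the scene too. What is shaped like the teal_cuvette but purple is not meant. What is shaped like the tray but pink is not meant.

How it is judged:
On the way, in this order (a step that is already met when the one before it is completed fails the run):
1. the tray has been slid wholly onto the blue mat and lies still, all three cuvettes standing in it (x of tray_nl in the frame of mat between -0.123 and 0.123 m and y of tray_nl in the frame of mat between -0.063 and 0.063 m and x of tray_nr in the frame of mat between -0.123 and 0.123 m and y of tray_nr in the frame of mat between -0.063 and 0.063 m and x of tray_fl in the frame of mat between -0.123 and 0.123 m and y of tray_fl in the frame of mat between -0.063 and 0.063 m and x of tray_fr in the frame of mat between -0.123 and 0.123 m and y of tray_fr in the frame of mat between -0.063 and 0.063 m and linear speed of tray below 0.01 m/s and z of teal_cuvette in the frame of tray between 0.002 and 0.011 m and angle between each of teal_cuvette, white_cuvette_a, white_cuvette_b's own z axis and vertical below 0.2 rad and z of white_cuvette_a in the frame of tray between 0.002 and 0.011 m and z of white_cuvette_b in the frame of tray between 0.002 and 0.011 m), for 0.3 s.
2. the teal-stoppered cuvette has been lifted clear of the tray by its frosted faces (z of teal_cuvette in the frame of tray above 0.025 m and contact force between the fingers and teal_cuvette_frosted above 1 N), for 0.2 s.
At the end, for the whole second after the job is handed in: The fingers hold the teal cuvette still by its frosted faces, touching nothing else: centre within 5 mm sideways, 14 mm in height of the light axis, 35 mm of mid-gap; square within 10 deg, upright within 8. Tray corners on the mat (3 mm allowed); white cuvettes stand in their wells (x of teal_cuvette_mid in the frame of light_mid between -0.005 and 0.005 m and y of teal_cuvette_mid in the frame of light_mid between -0.035 and 0.035 m and z of teal_cuvette_mid in the frame of light_mid between -0.014 and 0.014 m and angle between the x axis of teal_cuvette and the y axis of viewer, either way round below 0.17 rad and angle between teal_cuvette's own z axis and vertical below 0.15 rad and contact force between the fingers and teal_cuvette_frosted above 1 N and contact force between teal_cuvette and viewer below 0.05 N and contact force between teal_cuvette and tray below 0.05 N and linear speed of teal_cuvette below 0.02 m/s and x of tray_nl in the frame of mat between -0.123 and 0.123 m and y of tray_nl in the frame of mat between -0.063 and 0.063 m and x of tray_nr in the frame of mat between -0.123 and 0.123 m and y of tray_nr in the frame of mat between -0.063 and 0.063 m and x of tray_fl in the frame of mat between -0.123 and 0.123 m and y of tray_fl in the frame of mat between -0.063 and 0.063 m and x of tray_fr in the frame of mat between -0.123 and 0.123 m and y of tray_fr in the frame of mat between -0.063 and 0.063 m and z of white_cuvette_a in the frame of tray between 0.002 and 0.011 m and angle between each of white_cuvette_a, white_cuvette_b's own z axis and vertical below 0.2 rad and z of white_cuvette_b in the frame of tray between 0.002 and 0.011 m); the arm keeps its last pose, push and grip.
It fails at once if the fingers touch a clear window or the stopper of the teal cuvette (contact force between the fingers and teal_cuvette_windows above 0.5 N or contact force between the fingers and teal_cuvette_stopper above 0.5 N).
It fails at once if the tray is lifted or tipped instead of slid (height (world z) of tray above 0.008 m or angle between tray's own z axis and vertical above 0.12 rad).
It fails at once if a cuvette is tipped over (angle between any of teal_cuvette, white_cuvette_a, white_cuvette_b's own z axis and vertical above 0.5 rad).
It fails at once if a bystander is knocked aside or over (distance of any of amber_bottle, amber_vial, reagent_bottle, white_jar, small_pot, pump_bottle from where it was at the start of the episode above 0.03 m or angle between any of amber_bottle, amber_vial, reagent_bottle, white_jar, small_pot, pump_bottle's own z axis and vertical above 0.35 rad).
It also fails if it takes over 64 s, if anything falls off the work surface, if the arm or the gripper's body presses on something with over 40 N, if the wrist force passes 120 N, or if a joint passes its speed limit or range.

ROBOT

A 7-joint arm with a two-finger parallel gripper is mounted at the origin on the work surface. World frame = base frame: x ahead of the robot, y to its left, z up, the work surface at z = 0. Lengths are in m, angles in rad, forces in N, time in s.
With the tool pointing down it reaches from about 0.4 to 0.85 m from the base axis. Payload 4.5 kg.
Tool frame: the origin (TCP) lies midway between the tips of the shut fingers; the grasp point (between the pads) lies behind it (r.grip_point_offset is the z of the grasp point in the tool frame, in m); z points along the fingers, y is the line along which they close (so a half turn about z gives the same grasp; the last joint's range is limited). The gripper opens to 88 mm and grips with 3 to 60 N. Pads are 18 mm wide; open, the fingers measure 123 mm over their backs; the gripper's body (75 mm by 187 mm) begins 45 mm behind the grasp point.
Start: joints at [1.287, 0.689, -0.195, 1.565, 0.157, 0.902, -0.215], TCP at [0.195, -0.594, 0.239] pointing down, gripper open.
Joint ranges: [-3.01, 3.01], [-0.46, 2.08], [-1.47, 1.51], [0.13, 2.56], [-1, 4.14], [0.04, 2.09], [-2.66, 2.66]. Speed limits (rad/s): [2.57, 2.57, 3.14, 3.14, 3.14, 3.14, 3.14].

INTERFACE

Orientations are given as a unit quaternion [x, y, z, w].
In Python, from plant import r, optics, workorder gives the robot as it stands.
- The arm moves only by the shell command python3 -m creep 'ROWS' [FORCE]. ROWS is JSON, a list of rows, each an object of numbers: "grip": the gripper command: -1 is shut, 1 is fully open, values between are in proportion; "tx", "ty", "tz": the shift along the tool's x, y, z in cm; "spin": the turn about the tool's z in degrees. In form: [{"grip": .., "tx": .., "ty": .., "tz": .., "spin": ..}, ...]. A call has 1 to 8 rows; each row shifts and turns the commanded pose from where the row before left it, along the tool's axes as they then stand; what a row does not reach is not made up. A row lasts 1/12 s, in which the tool goes at most 41.7 mm and 7.16 degrees, less where a joint would pass 70% of its speed; a pose out of reach is approached as far as the arm can. A call with a gripper value outside its range is refused whole. The fingers move at their own pace and stop on an object; FORCE is the grip in N (left out, the last holds). Time passes only in rows, so rows that do not move let the fingers close. It gives the time, the measured TCP pose, the force, the opening and the grip force at its end, in the units of the state.
- r.get_state(): the state, without advancing time (a new reading comes with each control period).
- optics.snapshot(name): name is "side" or "top" or "wrist"; returns (picture, depth): 384x512x3 uint8, red, green, blue; 384x512 float32, m along the optical axis (not along the pixel's ray), 0 where there is no reading.
- optics.get_calibration(name): a dict with "fx", "fy", "cx", "cy" (pixels), "D" ([k1, k2, p1, p2, k3] as OpenCV has them; the pictures are not rectified), "extrinsics" (4x4, takes a point from world to camera coordinates). Camera axes: x right, y down, z forward; pixel columns grow to the right and rows downward; lengths in m; the calibration is good to about 2 mm. A picture is of the moment at which its call begins: read the wrist's pose just before it. get_calibration takes no time and is no camera call; for the wrist camera it gives the pose at the moment of the call.
- workorder.finish_job(): hands the job in; it is judged then, once.
The state is a dict: "clock": time; "q": joint angles; "qd": joint speeds; "joint_torque": joint torques, N m; "tool_pos": TCP position; "eef_rot": TCP orientation; "contact_force": force on the tool from outside, world axes, zero at the start; "moment": the same for the moment, N m; "opening": opening from 0.0 (shut) to 1.0 (fully open); "finger_force": force on a finger pad.
Only numpy, scipy, OpenCV 4.12 (cv2) and the standard library are available. Lean on these libraries where they do the work, as an engineer would, in place of code of your own. Each camera call takes 0.05 s, during which the arm holds its last target. There are 200 camera calls.

## Working session

There is one attempt and no reset: what is moved stays moved. The work goes in short steps, Python scripts to look and compute and a shell command to move; the robot and the scene stay as the last step left them, time stands still between calls to the robot, and variables do not carry over. Pictures are saved under pics/ and viewed, at most 13 in all, crops included, and the job is handed in when it is done.

```bash
ls; mkdir -p pics; python3 - <<'E'
from plant import r, optics
import cv2,numpy as np
s=r.get_state(); print(s, r.grip_point_offset)
for n in("top","side"):
    p,d=optics.snapshot(n); cv2.imwrite(f"pics/{n}0.png",p[:,:,::-1]); np.savez(f"{n}0.npz",p=p,d=d)
    print(n,optics.get_calibration(n))
E
```

```text
pics
{'clock': 0.0, 'q': array([ 1.28678082,  0.68997492, -0.19452834,  1.56635079,  0.15731257,
        0.90250582, -0.2150964 ]), 'qd': array([ 2.56488090e-04,  1.43979241e-03, -8.09882925e-04,  7.01183547e-04,
        3.96950553e-04, -1.05057087e-03,  2.73305158e-06]), 'joint_torque': array([ 8.70824624e-05, -5.27559650e+01, -1.26709912e+00, -1.53426772e+01,
       -5.27233304e-02,  6.53602474e-03,  1.87804835e-04]), 'tool_pos': array([ 0.19506426, -0.5931075 ,  0.23791426]), 'eef_rot': array([ 9.87391766e-01,  1.58292922e-01, -2.13214461e-04, -8.97353456e-04]), 'contact_force': array([-0.33565697, -0.53207121, -0.83653788]), 'moment': array([ 0.04935286,  0.01523368, -0.02320607]), 'finger_force': 0.0, 'opening': 1.0001583218746048} -0.0187
top {'fx': 463.61710813834816, 'fy': 463.61710813834816, 'cx': 258.7230328338573, 'cy': 194.12521157576495, 'D': array([-0.14497428,  0.        ,  0.        ,  0.        ,  0.        ]), 'extrinsics': array([[ 0.01116566, -0.9999242 ,  0.00518857, -0.0097831 ],
       [-0.97652705, -0.01202033, -0.21505915,  0.55244632],
       [ 0.21510522, -0.0026655 , -0.97658724,  1.28776858],
       [ 0.        ,  0.        ,  0.        ,  1.        ]])}
side {'fx': 383.9373531578943, 'fy': 383.9373531578943, 'cx': 250.80744493732774, 'cy': 190.1018903704401, 'D': array([0.00280739, 0.        , 0.        , 0.        , 0.        ]), 'extrinsics': array([[ 0.89868147, -0.43848775, -0.01000496, -0.47211826],
       [-0.34023024, -0.68254403, -0.64682071,  0.20063704],
       [ 0.27679413,  0.58468978, -0.76257647,  0.82916794],
       [ 0.        ,  0.        ,  0.        ,  1.        ]])}
```

View pics/top0.png

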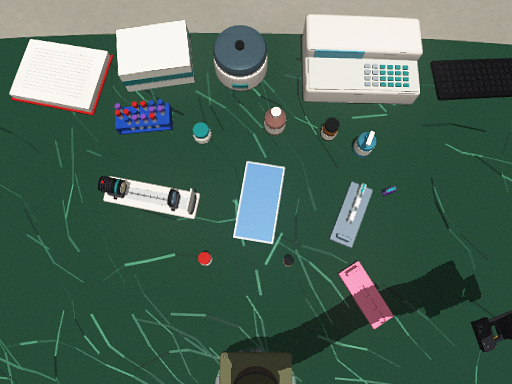

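View pics/side0.png

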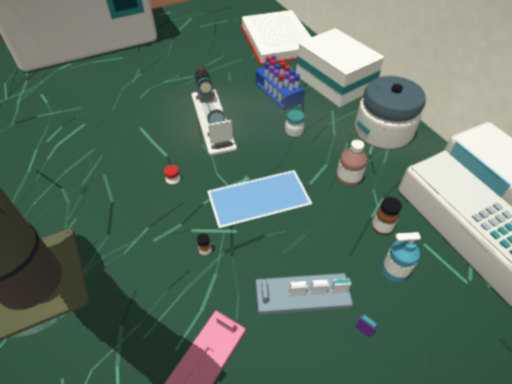

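The top view shows the tray at about (352,214), with its handle at the near end (343,238) and the teal stopper in the far well (362,188). The mat is at (259,202). The viewer is at (152,197), lamp on the left, and the amber vial at (288,260).

```bash
cat > h.py <<'E'
import cv2,numpy as np
from plant import r,optics
def ray(c,uv):
    K=np.array([[c['fx'],0,c['cx']],[0,c['fy'],c['cy']],[0,0,1]])
    n=cv2.undistortPoints(np.float64(uv).reshape(-1,1,2),K,np.array(c['D'])).reshape(-1,2)
    R=c['extrinsics'][:3,:3];t=c['extrinsics'][:3,3]
    return -R.T@t,np.c_[n,np.ones(len(n))]@R
def onz(c,uv,z):
    o,d=ray(c,uv); return o+d*((z-o[2])/d[:,2])[:,None]
def rect(P):
    "centre, long, short, angle of long axis (deg, in -90..90) of xy points"
    (c,s,a)=cv2.minAreaRect(np.float32(P[:,:2]*1000)); 
    if s[0]<s[1]: s=s[::-1]; a+=90
    return np.array(c)/1000,s,(a+90)%180-90
def biggest(m,box=None):
    m=m.astype(np.uint8)
    if box: k=np.zeros_like(m);k[box[1]:box[3],box[0]:box[2]]=1;m=m*k
    cs,_=cv2.findContours(m,cv2.RETR_EXTERNAL,cv2.CHAIN_APPROX_NONE)
    return max(cs,key=cv2.contourArea).reshape(-1,2)
E
cat > m1.py <<'E'
from h import *
c=optics.get_calibration('top');f=np.load('top0.npz');p=f['p'];h=cv2.cvtColor(p,cv2.COLOR_RGB2HSV)
H,S,V=[h[...,i].astype(int) for i in range(3)]
def show(n,m,box,z):
    k=biggest(m,box);P=onz(c,k,z);print(n,rect(P),len(k), np.round(P.mean(0),3));return k
# mat incl white border
show('mat',(V>150)&((H>90)&(H<125)|(S<60)),(225,150,295,250),0)
print('px mat',h[200,259],'tray',h[225,345],'base',h[205,135])
show('tray',(H>95)&(H<125)&(S<130)&(S>35)&(V>80),(325,170,378,252),.016)
show('base',(V>150)&(S<70),(100,170,205,222),.014)
for n,u,v,z in [('amberb',330,127,.09),('vial',288,260,.05),('reag',276,118,.1),('jar',201,130,.06),('pot',205,258,.035),('pump',365,143,.1),('purple',390,190,.01)]: print(n,np.round(onz(c,[(u,v)],z),3))
big=np.hstack([cv2.resize(p[165:265,315:415],None,fx=4,fy=4,interpolation=2),cv2.resize(p[165:265,95:205],None,fx=3.6,fy=4,interpolation=2)])
cv2.imwrite('pics/crop1.png',big[:,:,::-1])
E
python3 m1.py
```

```text
mat (array([ 0.54387708, -0.00474255]), (242.71963500976562, 121.59674835205078), -8.703094482421875) 228 [ 0.542 -0.004  0.   ]
px mat [104 102 229] tray [103  43 188] base [ 18  10 250]
tray (array([ 0.50514313, -0.28034851]), (191.1126251220703, 71.01486206054688), -21.88402557373047) 235 [ 0.51  -0.283  0.016]
base (array([0.55541248, 0.32256238]), (289.2074890136719, 90.22388458251953), 79.62450408935547) 356 [0.548 0.307 0.014]
amberb [[ 0.752 -0.212  0.09 ]]
vial [[ 0.363 -0.089  0.05 ]]
reag [[ 0.773 -0.051  0.1  ]]
jar [[0.748 0.173 0.06 ]]
pot [[0.367 0.15  0.035]]
pump [[ 0.701 -0.312  0.1  ]]
purple [[ 0.581 -0.406  0.01 ]]
```

View pics/crop1.png

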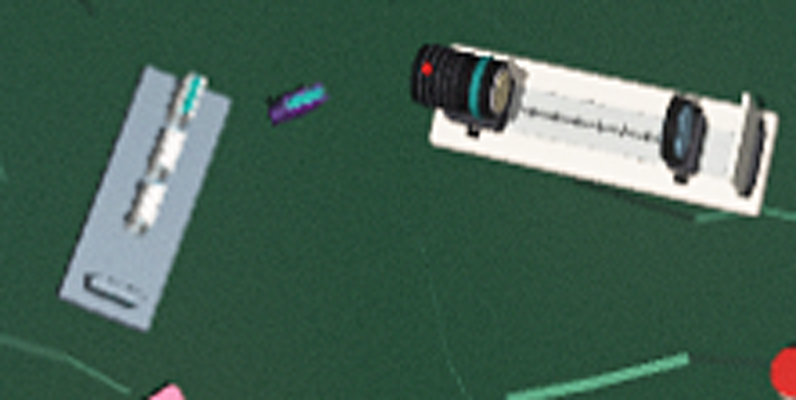

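The crop confirms the teal stopper is in the far well. The purple look-alike lies apart, and the lamp is at the far left end of the viewer. Tray and mat sizes match the given ones. I'll spin the tool to match the handle and half-close the gripper.

```bash
cat > go.py <<'E'
import sys
from h import *
x,y,z,yaw=map(float,sys.argv[1:5]); s=r.get_state()
from scipy.spatial.transform import Rotation as R
M=R.from_quat(s['eef_rot']).as_matrix(); yc=np.degrees(np.arctan2(M[1,0],M[0,0]))
d=np.array([x,y,z])-s['tool_pos']
dy=(yaw-yc+90)%180-90
print('tool now',np.round(s['tool_pos'],4),'yaw %.1f tilt %.2f'%(yc,np.degrees(np.arccos(-M[2,2]))),'t %.1f'%s['clock'],'open %.3f ff %.1f'%(s['opening'],s['finger_force']))
print('tool shift cm',np.round(M.T@d*100,2),'spin %.1f'%-dy,'q7 %.2f'%s['q'][6])
# shift in axes after the spin
a=np.radians(yc+dy);ex=np.array([np.cos(a),np.sin(a)]);ey=np.array([np.sin(a),-np.cos(a)])
print('shift after spin',np.round([ex@d[:2]*100,ey@d[:2]*100,-d[2]*100],2))
E
python3 -m creep '[{"grip":0,"spin":-7.1},{"grip":0,"spin":-7.1},{"grip":0,"spin":-7.1},{"grip":0,"spin":-7.1},{"grip":0,"spin":-7.1},{"grip":0,"spin":-7.1},{"grip":0,"spin":-7.1}]' 20
python3 go.py .431 -.250 .13 68.1
```

```text
tool now [ 0.1951 -0.5932  0.238 ] yaw 18.2 tilt 0.10 t 0.1 open 1.007 ff 0.0
tool shift cm [ 33.14 -25.2   10.84] spin -49.9 q7 -0.22
shift after spin [40.64  9.09 10.8 ]$[0]: bad value
```

```bash

python3 -m creep '[{"grip":0,"tx":0,"ty":0,"tz":0,"spin":-7.1},{"grip":0,"tx":0,"ty":0,"tz":0,"spin":-7.1},{"grip":0,"tx":0,"ty":0,"tz":0,"spin":-7.1},{"grip":0,"tx":0,"ty":0,"tz":0,"spin":-7.1},{"grip":0,"tx":0,"ty":0,"tz":0,"spin":-7.1},{"grip":0,"tx":0,"ty":0,"tz":0,"spin":-7.1},{"grip":0,"tx":0,"ty":0,"tz":0,"spin":-7.1}]' 20
python3 go.py .431 -.250 .13 68.1
```

```text
clock: 0.68
tool_pos: [0.1951, -0.5934, 0.2383]
eef_rot: [0.828, 0.561, 0.0, -0.0]
contact_force: [-0.5, -0.3, 0.9]
opening: 0.506
finger_force: 0.0
tool now [ 0.1951 -0.5934  0.2383] yaw 68.3 tilt 0.05 t 0.7 open 0.506 ff 0.0
tool shift cm [40.63  9.2  10.85] spin 0.2 q7 0.49
shift after spin [40.66  9.08 10.83]
```

```bash

python3 -m creep '[{"grip":0,"tx":3.4,"ty":0.76,"tz":0,"spin":0},{"grip":0,"tx":3.4,"ty":0.76,"tz":0,"spin":0},{"grip":0,"tx":3.4,"ty":0.76,"tz":0,"spin":0},{"grip":0,"tx":3.4,"ty":0.76,"tz":0,"spin":0},{"grip":0,"tx":3.4,"ty":0.76,"tz":0,"spin":0},{"grip":0,"tx":3.4,"ty":0.76,"tz":0,"spin":0},{"grip":0,"tx":3.4,"ty":0.76,"tz":0,"spin":0},{"grip":0,"tx":3.4,"ty":0.76,"tz":0,"spin":0}]'
python3 -m creep '[{"grip":0,"tx":3.4,"ty":0.76,"tz":2,"spin":0},{"grip":0,"tx":3.4,"ty":0.76,"tz":2,"spin":0},{"grip":0,"tx":3.4,"ty":0.76,"tz":2,"spin":0},{"grip":0,"tx":3.2,"ty":0.76,"tz":2.4,"spin":0},{"grip":0,"tx":0,"ty":0,"tz":2.4,"spin":0},{"grip":0,"tx":0,"ty":0,"tz":0,"spin":0}]'
python3 go.py .431 -.250 .021 68.1
python3 - <<'E'
from h import *
c=optics.get_calibration('wrist');p,d=optics.snapshot('wrist')
np.savez('w1.npz',p=p,d=d,**{k:c[k] for k in c}); cv2.imwrite('pics/w1.png',p[:,:,::-1])
E
```

```text
clock: 1.35
tool_pos: [0.3543, -0.363, 0.2385]
eef_rot: [0.83, 0.558, -0.0, -0.0]
contact_force: [1.1, -0.4, 0.9]
opening: 0.499
finger_force: 0.0
clock: 1.85
tool_pos: [0.4317, -0.2485, 0.1274]
eef_rot: [0.828, 0.561, -0.001, -0.003]
contact_force: [-0.8, -1.6, 0.3]
opening: 0.503
finger_force: 0.0
tool now [ 0.4317 -0.2485  0.1274] yaw 68.2 tilt 0.40 t 1.9 open 0.503 ff 0.0
tool shift cm [-0.18  0.07 10.64] spin 0.1 q7 -0.39
shift after spin [-0.17 -0.   10.64]
```

View pics/w1.png

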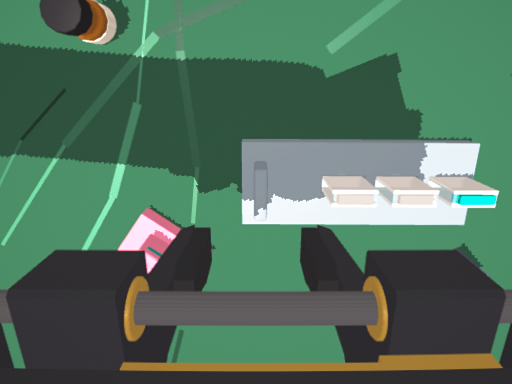

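The wrist view shows the handle top around (260,162–220) and the tray's near end at column 242. The fingers straddle it, centred near column 256.

```bash
python3 - <<'E'
from h import *
f=np.load('w1.npz');c={k:f[k] for k in('fx','fy','cx','cy','D','extrinsics')}
P=onz(c,[(242,140),(242,224)],.016);print(P,np.linalg.norm(P[0]-P[1]))
e=P.mean(0)[:2];d=np.array([np.cos(np.radians(-21.9)),np.sin(np.radians(-21.9))]);print('handle',e+.015*d)
print(onz(c,[(254,162),(267,162)],.046))
E
```

```text
[[ 0.43334692 -0.21288439  0.016     ]
 [ 0.40593848 -0.27908318  0.016     ]] 0.07164846432183704
handle [ 0.43356025 -0.25157861]
[[ 0.4383891  -0.22662509  0.046     ]
 [ 0.44694502 -0.23003197  0.046     ]]
```

```bash

python3 -m creep '[{"grip":0,"tx":-0.2,"ty":0.2,"tz":2.5,"spin":0},{"grip":0,"tx":0,"ty":0,"tz":2.5,"spin":0},{"grip":0,"tx":0,"ty":0,"tz":2.5,"spin":0},{"grip":0,"tx":0,"ty":0,"tz":2,"spin":0},{"grip":0,"tx":0,"ty":0,"tz":1,"spin":0},{"grip":0,"tx":0,"ty":0,"tz":0,"spin":0},{"grip":0,"tx":0,"ty":0,"tz":0,"spin":0}]'
python3 go.py .433 -.251 .021 68.1
```

```text
clock: 2.48
tool_pos: [0.4335, -0.2556, 0.0265]
eef_rot: [0.83, 0.558, -0.0, 0.0]
contact_force: [-0.7, 0.3, -0.1]
opening: 0.499
finger_force: 0.0
tool now [ 0.4335 -0.2556  0.0265] yaw 67.8 tilt 0.06 t 2.5 open 0.499 ff 0.0
tool shift cm [ 0.4  -0.22  0.55] spin -0.3 q7 -0.47
shift after spin [ 0.4  -0.22  0.55]
```

```bash

python3 -m creep '[{"grip":0,"tx":0.4,"ty":-0.2,"tz":0.5,"spin":0},{"grip":0,"tx":0,"ty":0,"tz":0,"spin":0},{"grip":-1,"tx":0,"ty":0,"tz":0,"spin":0},{"grip":-1,"tx":0,"ty":0,"tz":0,"spin":0},{"grip":-1,"tx":0,"ty":0,"tz":0,"spin":0},{"grip":-1,"tx":0,"ty":0,"tz":0,"spin":0}]' 25
python3 go.py .464 .008 .021 81.3
```

```text
clock: 2.98
tool_pos: [0.4334, -0.2501, 0.021]
eef_rot: [0.83, 0.558, 0.0, 0.0]
contact_force: [0.4, 0.7, -0.3]
opening: 0.218
finger_force: 0.0
tool now [ 0.4334 -0.2501  0.021 ] yaw 67.9 tilt 0.04 t 3.0 open 0.218 ff 0.0
tool shift cm [25.07 -6.88 -0.  ] spin -13.4 q7 -0.48
shift after spin [25.98 -0.88  0.  ]
```

```bash

python3 -m creep '[{"grip":-1,"tx":0,"ty":0,"tz":0,"spin":0},{"grip":-1,"tx":0,"ty":0,"tz":0,"spin":0},{"grip":-1,"tx":0,"ty":0,"tz":0,"spin":0}]' 25
python3 go.py .464 .008 .021 81.3
```

```text
clock: 3.23
tool_pos: [0.4336, -0.2501, 0.0209]
eef_rot: [0.829, 0.559, 0.0, 0.0]
contact_force: [1.1, -1.0, 1.3]
opening: 0.114
finger_force: 25.0
tool now [ 0.4336 -0.2501  0.0209] yaw 67.9 tilt 0.04 t 3.2 open 0.114 ff 25.0
tool shift cm [ 2.506e+01 -6.880e+00 -2.000e-02] spin -13.4 q7 -0.48
shift after spin [ 2.597e+01 -9.000e-01 -1.000e-02]
```

Gripped (10 mm opening). Next I'll spin slowly, then slide.

```bash

python3 -m creep '[{"grip":-1,"tx":0,"ty":0,"tz":0,"spin":-1.5},{"grip":-1,"tx":0,"ty":0,"tz":0,"spin":-2.5},{"grip":-1,"tx":0,"ty":0,"tz":0,"spin":-2.5},{"grip":-1,"tx":0,"ty":0,"tz":0,"spin":-2.5},{"grip":-1,"tx":0,"ty":0,"tz":0,"spin":-2.5},{"grip":-1,"tx":0,"ty":0,"tz":0,"spin":-1.9},{"grip":-1,"tx":0.5,"ty":0,"tz":0,"spin":0},{"grip":-1,"tx":0.8,"ty":0,"tz":0,"spin":0}]'
python3 -m creep '[{"grip":-1,"tx":1,"ty":0,"tz":0,"spin":0},{"grip":-1,"tx":1,"ty":0,"tz":0,"spin":0},{"grip":-1,"tx":1,"ty":0,"tz":0,"spin":0},{"grip":-1,"tx":1,"ty":0,"tz":0,"spin":0},{"grip":-1,"tx":1,"ty":0,"tz":0,"spin":0},{"grip":-1,"tx":1,"ty":0,"tz":0,"spin":0},{"grip":-1,"tx":1,"ty":0,"tz":0,"spin":0},{"grip":-1,"tx":1,"ty":0,"tz":0,"spin":0}]'
python3 go.py .464 .008 .021 81.3
```

```text
clock: 3.9
tool_pos: [0.4349, -0.2385, 0.0208]
eef_rot: [0.76, 0.65, -0.001, 0.001]
contact_force: [-0.5, -3.7, 4.3]
opening: 0.112
finger_force: 25.1
clock: 4.57
tool_pos: [0.4472, -0.1574, 0.0208]
eef_rot: [0.759, 0.651, -0.0, 0.0]
contact_force: [0.0, -5.7, 5.9]
opening: 0.116
finger_force: 25.1
tool now [ 0.4472 -0.1574  0.0208] yaw 81.3 tilt 0.04 t 4.6 open 0.116 ff 25.1
tool shift cm [16.6  -0.84 -0.03] spin -0.0 q7 -0.50
shift after spin [16.6  -0.84 -0.02]
```

```bash

python3 -m creep '[{"grip":-1,"tx":1,"ty":-0.05,"tz":0,"spin":0},{"grip":-1,"tx":1,"ty":-0.05,"tz":0,"spin":0},{"grip":-1,"tx":1,"ty":-0.05,"tz":0,"spin":0},{"grip":-1,"tx":1,"ty":-0.05,"tz":0,"spin":0},{"grip":-1,"tx":1,"ty":-0.05,"tz":0,"spin":0},{"grip":-1,"tx":1,"ty":-0.05,"tz":0,"spin":0},{"grip":-1,"tx":1,"ty":-0.05,"tz":0,"spin":0},{"grip":-1,"tx":1,"ty":-0.05,"tz":0,"spin":0}]'
python3 -m creep '[{"grip":-1,"tx":1,"ty":-0.05,"tz":0,"spin":0},{"grip":-1,"tx":1,"ty":-0.05,"tz":0,"spin":0},{"grip":-1,"tx":1,"ty":-0.05,"tz":0,"spin":0},{"grip":-1,"tx":1,"ty":-0.05,"tz":0,"spin":0},{"grip":-1,"tx":1,"ty":-0.05,"tz":0,"spin":0},{"grip":-1,"tx":1,"ty":-0.05,"tz":0,"spin":0},{"grip":-1,"tx":0.5,"ty":-0.05,"tz":0,"spin":0},{"grip":-1,"tx":0,"ty":0,"tz":0,"spin":0}]'
python3 go.py .464 .008 .021 81.3
cat > m2.py <<'E'
from h import *
c=optics.get_calibration('wrist');s=r.get_state();p,d=optics.snapshot('wrist')
np.savez('w2.npz',p=p,d=d,**{k:c[k] for k in c}); cv2.imwrite('pics/w2.png',p[:,:,::-1])
c=optics.get_calibration('top');p,d=optics.snapshot('top');np.savez('top2.npz',p=p)
cv2.imwrite('pics/top2.png',cv2.resize(p[130:270,90:310],None,fx=3.6,fy=3.6,interpolation=2)[:,:,::-1])
E
python3 m2.py
```

```text
clock: 5.23
tool_pos: [0.455, -0.0778, 0.0208]
eef_rot: [0.759, 0.651, -0.001, 0.0]
contact_force: [0.6, -3.8, 5.5]
opening: 0.114
finger_force: 25.1
clock: 5.9
tool_pos: [0.4613, -0.0111, 0.0208]
eef_rot: [0.758, 0.652, 0.0, -0.001]
contact_force: [-0.3, 0.6, 6.2]
opening: 0.109
finger_force: 25.0
tool now [ 0.4613 -0.0111  0.0208] yaw 81.5 tilt 0.08 t 5.9 open 0.109 ff 25.0
tool shift cm [ 1.93 -0.01 -0.02] spin 0.2 q7 -0.77
shift after spin [ 1.93 -0.02 -0.02]
```

View pics/top2.png

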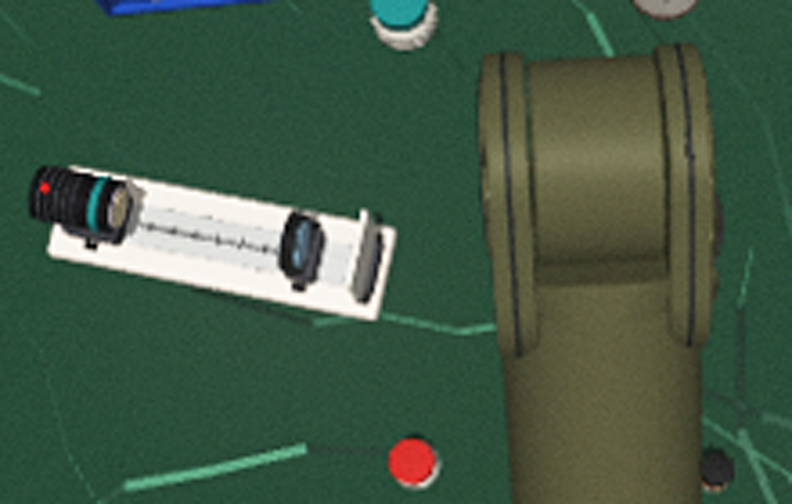

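View pics/w2.png

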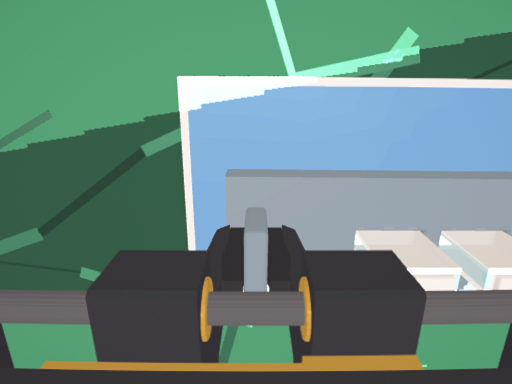

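In the wrist view the mat's near-left outer corner is at (179,77), with edges to (192,250) and (512,82). The tray's near-left corner is at (227,171), and its left edge runs along row 172.

```bash
cat > m3.py <<'E'
from h import *
f=np.load('w2.npz');c={k:f[k] for k in('fx','fy','cx','cy','D','extrinsics')}
M=onz(c,[(179,77),(192,250),(511,82)],0);T=onz(c,[(227,171),(511,174)],.016);m0=M[0,:2]
ang=lambda v:np.degrees(np.arctan2(v[1],v[0]))
print('mat nl',m0,'near edge dir',ang(M[1,:2]-m0),'left edge dir',ang(M[2,:2]-m0)); print('tray nl',T[0],'left edge',ang(T[1]-T[0]))
a=np.radians(-8.7);ex=np.array([np.cos(a),np.sin(a)]);ey=np.array([-ex[1],ex[0]])
d=T[0,:2]-m0;print('tray_nl in mat', -.12+d@ex, .06+d@ey)
print('mat centre',m0+.12*ex-.06*ey)
E
python3 m3.py
```

```text
mat nl [0.43613998 0.07236086] near edge dir -97.85626416930812 left edge dir -9.110299796074349
tray nl [0.45307994 0.02638909 0.016     ] left edge -9.139591804923013
tray_nl in mat -0.09630122656160557 0.017119534578044403
mat centre [ 0.5456836  -0.00510007]
```

```bash

python3 -m creep '[{"grip":-1,"tx":0.6,"ty":0,"tz":0,"spin":0},{"grip":-1,"tx":0.7,"ty":0.1,"tz":0,"spin":0},{"grip":-1,"tx":0.5,"ty":0,"tz":0,"spin":0},{"grip":-1,"tx":0,"ty":0,"tz":0,"spin":0},{"grip":-1,"tx":0,"ty":0,"tz":0,"spin":0}]'
python3 -m creep '[{"grip":0,"tx":0,"ty":0,"tz":0,"spin":0},{"grip":0,"tx":0,"ty":0,"tz":0,"spin":0},{"grip":0,"tx":0,"ty":0,"tz":0,"spin":0},{"grip":0,"tx":0,"ty":0,"tz":0,"spin":0},{"grip":0,"tx":0,"ty":0,"tz":0,"spin":0}]'
python3 go.py .464 .008 .16 81.3
```

```text
clock: 6.42
tool_pos: [0.4647, 0.0057, 0.0208]
eef_rot: [0.758, 0.652, -0.0, -0.001]
contact_force: [-0.7, -1.4, 6.8]
opening: 0.11
finger_force: 25.1
clock: 6.83
tool_pos: [0.4654, 0.0045, 0.0205]
eef_rot: [0.758, 0.652, 0.0, -0.0]
contact_force: [0.4, 1.4, -0.3]
opening: 0.464
finger_force: 0.0
tool now [0.4654 0.0045 0.0205] yaw 81.3 tilt 0.03 t 6.8 open 0.464 ff 0.0
tool shift cm [  0.33  -0.19 -13.95] spin 0.0 q7 -0.78
shift after spin [  0.32  -0.19 -13.95]
```

```bash

python3 -m creep '[{"grip":0,"tx":0,"ty":0,"tz":-1,"spin":0},{"grip":0,"tx":0,"ty":0,"tz":-3,"spin":0},{"grip":0,"tx":0,"ty":0,"tz":-3.5,"spin":0},{"grip":0,"tx":0,"ty":0,"tz":-3.5,"spin":0},{"grip":0,"tx":0,"ty":0,"tz":-3,"spin":0},{"grip":0.2,"tx":0,"ty":0,"tz":0,"spin":-7},{"grip":0.2,"tx":0,"ty":0,"tz":0,"spin":-7},{"grip":0.2,"tx":0,"ty":0,"tz":0,"spin":-7}]'
python3 -m creep '[{"grip":0.2,"tx":0,"ty":0,"tz":0,"spin":-7},{"grip":0.2,"tx":0,"ty":0,"tz":0,"spin":-7},{"grip":0.2,"tx":0,"ty":0,"tz":0,"spin":-7},{"grip":0.2,"tx":0,"ty":0,"tz":0,"spin":-7},{"grip":0.2,"tx":0,"ty":0,"tz":0,"spin":-7},{"grip":0.2,"tx":0,"ty":0,"tz":0,"spin":-7},{"grip":0.2,"tx":0,"ty":0,"tz":0,"spin":-7},{"grip":0.2,"tx":0,"ty":0,"tz":0,"spin":-7}]'
python3 -m creep '[{"grip":0.2,"tx":0,"ty":0,"tz":0,"spin":-7},{"grip":0.2,"tx":0,"ty":0,"tz":0,"spin":-6},{"grip":0.2,"tx":0,"ty":0,"tz":0,"spin":0},{"grip":0.2,"tx":0,"ty":0,"tz":0,"spin":0}]'
python3 go.py .621 -.016 .16 171
```

```text
clock: 7.5
tool_pos: [0.4658, 0.0039, 0.1615]
eef_rot: [0.625, 0.781, 0.0, 0.001]
contact_force: [-0.6, -0.2, -0.2]
opening: 0.6
finger_force: 0.0
clock: 8.17
tool_pos: [0.4653, 0.0039, 0.1606]
eef_rot: [0.185, 0.983, -0.0, -0.0]
contact_force: [0.5, -0.4, -0.6]
opening: 0.6
finger_force: 0.0
clock: 8.5
tool_pos: [0.4653, 0.004, 0.1605]
eef_rot: [0.077, 0.997, 0.0, -0.0]
contact_force: [0.1, -0.3, -0.9]
opening: 0.605
finger_force: 0.0
tool now [0.4653 0.004  0.1605] yaw 171.1 tilt 0.04 t 8.5 open 0.605 ff 0.0
tool shift cm [-15.69   0.43   0.04] spin 0.1 q7 0.44
shift after spin [-15.69   0.46   0.05]
```

```bash

python3 -m creep '[{"grip":0.2,"tx":-2.6,"ty":0.1,"tz":0,"spin":0},{"grip":0.2,"tx":-3.2,"ty":0.1,"tz":0,"spin":0},{"grip":0.2,"tx":-3.2,"ty":0.1,"tz":0,"spin":0},{"grip":0.2,"tx":-3.2,"ty":0.1,"tz":0,"spin":0},{"grip":0.2,"tx":-2.5,"ty":0,"tz":0,"spin":0},{"grip":0.2,"tx":-1,"ty":0,"tz":0,"spin":0},{"grip":0.2,"tx":0,"ty":0,"tz":0,"spin":0},{"grip":0.2,"tx":0,"ty":0,"tz":0,"spin":0}]'
python3 go.py .621 -.016 .16 171
sed -e '/top/d' -e 's/w2/w3/g' m2.py > m4.py; python3 - <<'E'
from h import *
c=optics.get_calibration('wrist');p,d=optics.snapshot('wrist')
np.savez('w3.npz',p=p,d=d,**{k:c[k] for k in c}); cv2.imwrite('pics/w3.png',p[:,:,::-1])
E
```

```text
clock: 9.17
tool_pos: [0.6207, -0.0155, 0.1603]
eef_rot: [0.077, 0.997, -0.0, -0.001]
contact_force: [-0.8, 0.5, -0.3]
opening: 0.602
finger_force: 0.0
tool now [ 0.6207 -0.0155  0.1603] yaw 171.2 tilt 0.06 t 9.2 open 0.602 ff 0.0
tool shift cm [-0.04 -0.05  0.03] spin 0.2 q7 0.72
shift after spin [-0.04 -0.05  0.03]
```

View pics/w3.png

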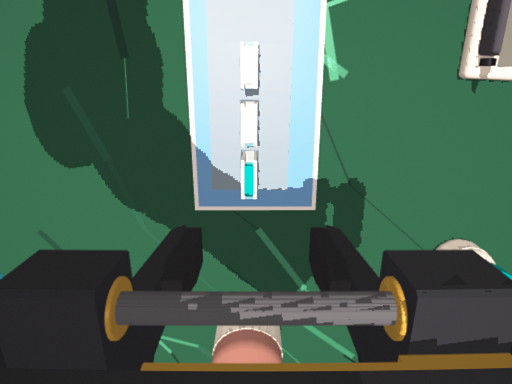

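The wrist view shows the tray lying on the mat, far edge near row 190 and the mat's border at row 210. The three cuvettes stand in it, with the teal stopper at (249,180) in the far well.

```bash
python3 - <<'E'
from h import *
f=np.load('w3.npz');c={k:f[k] for k in('fx','fy','cx','cy','D','extrinsics')}
h=cv2.cvtColor(f['p'],cv2.COLOR_RGB2HSV);m=(h[...,0]>80)&(h[...,0]<98)&(h[...,1]>150)
k=biggest(m,(230,140,270,205));print(cv2.boundingRect(k));print('stopper',rect(onz(c,k,.054)))
M=onz(c,[(195,210),(316,209)],0);print('mat far corners',M[:,:2],np.linalg.norm(M[0]-M[1]))
T=onz(c,[(211,190),(288,190)],.016);print('tray far',T[:,:2],np.linalg.norm(T[0]-T[1]))
# white windows row: side edges of the cuvettes, tray left/right edge for the angle
print('colours row 100',[(x,tuple(f['p'][100,x])) for x in (205,209,213,286,290,294,298)])
W=onz(c,[(249.5,42),(249,198)],.05);v=W[0]-W[1];print('row angle',np.degrees(np.arctan2(v[1],v[0])),W)
E
```

```text
(245, 163, 8, 33)
stopper (array([ 0.61649994, -0.02060868]), (26.57018280029297, 5.6713995933532715), -8.999183654785156)
mat far corners [[ 0.65480897 -0.08194881]
 [ 0.67232462  0.03758643]] 0.12081171542311561
tray far [[ 0.63195841 -0.05908257]
 [ 0.64294226  0.01155668]] 0.07148809956838335
colours row 100 [(205, (np.uint8(192), np.uint8(240), np.uint8(254))), (209, (np.uint8(222), np.uint8(233), np.uint8(243))), (213, (np.uint8(224), np.uint8(232), np.uint8(238))), (286, (np.uint8(222), np.uint8(231), np.uint8(238))), (290, (np.uint8(207), np.uint8(230), np.uint8(245))), (294, (np.uint8(189), np.uint8(239), np.uint8(254))), (298, (np.uint8(188), np.uint8(238), np.uint8(254)))]
row angle 170.6890004539753 [[ 0.51571778 -0.00366313  0.05      ]
 [ 0.63357359 -0.02298599  0.05      ]]
```

```bash

python3 -m creep '[{"grip":0.2,"tx":0.3,"ty":-0.5,"tz":2,"spin":0.3},{"grip":0.2,"tx":0,"ty":0,"tz":3,"spin":0},{"grip":0.2,"tx":0,"ty":0,"tz":3,"spin":0},{"grip":0.2,"tx":0,"ty":0,"tz":3,"spin":0},{"grip":0.2,"tx":0,"ty":0,"tz":1.7,"spin":0},{"grip":0.2,"tx":0,"ty":0,"tz":0,"spin":0},{"grip":0.2,"tx":0,"ty":0,"tz":0,"spin":0},{"grip":0.2,"tx":0,"ty":0,"tz":0,"spin":0}]'
python3 go.py .617 -.0207 .024 171
python3 - <<'E'
from h import *
c=optics.get_calibration('wrist');p,d=optics.snapshot('wrist')
np.savez('w4.npz',p=p,d=d,**{k:c[k] for k in c}); cv2.imwrite('pics/w4.png',p[:,:,::-1])
E
```

```text
clock: 9.88
tool_pos: [0.6179, -0.0196, 0.0352]
eef_rot: [0.078, 0.997, 0.0, 0.001]
contact_force: [0.4, -0.1, 0.5]
opening: 0.597
finger_force: 0.0
tool now [ 0.6179 -0.0196  0.0352] yaw 171.0 tilt 0.09 t 9.9 open 0.597 ff 0.0
tool shift cm [ 0.08 -0.13  1.12] spin 0.0 q7 0.59
shift after spin [ 0.08 -0.13  1.12]
```

View pics/w4.png

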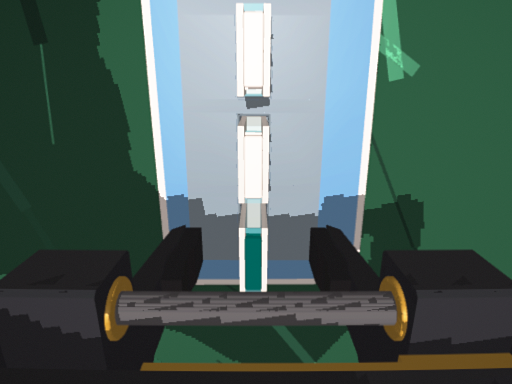

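The teal cuvette stands between the open fingers, centred about 3 px left of mid. I'll make a small correction, go down the last 11 mm and close.

```bash

python3 -m creep '[{"grip":0.2,"tx":0.1,"ty":-0.1,"tz":0.6,"spin":0},{"grip":0.2,"tx":0,"ty":0,"tz":0.5,"spin":0},{"grip":0.2,"tx":0,"ty":0,"tz":0,"spin":0},{"grip":-1,"tx":0,"ty":0,"tz":0,"spin":0},{"grip":-1,"tx":0,"ty":0,"tz":0,"spin":0},{"grip":-1,"tx":0,"ty":0,"tz":0,"spin":0},{"grip":-1,"tx":0,"ty":0,"tz":0,"spin":0},{"grip":-1,"tx":0,"ty":0,"tz":0,"spin":0}]' 12
python3 -m creep '[{"grip":-1,"tx":0,"ty":0,"tz":0,"spin":0},{"grip":-1,"tx":0,"ty":0,"tz":0,"spin":0},{"grip":-1,"tx":0,"ty":0,"tz":0,"spin":0},{"grip":-1,"tx":0,"ty":0,"tz":0,"spin":0}]'
python3 go.py .617 -.0207 .024 171
```

```text
clock: 10.6
tool_pos: [0.6165, -0.021, 0.0228]
eef_rot: [0.078, 0.997, 0.0, 0.0]
contact_force: [1.6, -0.0, 0.7]
opening: 0.243
finger_force: 0.0
clock: 10.93
tool_pos: [0.6165, -0.021, 0.0228]
eef_rot: [0.078, 0.997, -0.0, 0.0]
contact_force: [0.2, -0.2, 0.9]
opening: 0.141
finger_force: 12.0
tool now [ 0.6165 -0.021   0.0228] yaw 171.0 tilt 0.01 t 10.9 open 0.141 ff 12.0
tool shift cm [-0.04  0.04 -0.12] spin 0.0 q7 0.58
shift after spin [-0.04  0.04 -0.12]
```

```bash

python3 -m creep '[{"grip":-1,"tx":0,"ty":0,"tz":-0.6,"spin":0},{"grip":-1,"tx":0,"ty":0,"tz":-1,"spin":0},{"grip":-1,"tx":0,"ty":0,"tz":-1.5,"spin":0},{"grip":-1,"tx":0,"ty":0,"tz":-2.3,"spin":0},{"grip":-1,"tx":0,"ty":0,"tz":-2.5,"spin":0},{"grip":-1,"tx":0,"ty":0,"tz":-2.5,"spin":0},{"grip":-1,"tx":0,"ty":0,"tz":-2.5,"spin":0},{"grip":-1,"tx":0,"ty":0,"tz":-1.5,"spin":0}]'
cat > m5.py <<'E'
from h import *
c=optics.get_calibration('top');p=np.load('top0.npz')['p'];h=cv2.cvtColor(p,cv2.COLOR_RGB2HSV)
m=(h[...,2]>150)&(h[...,1]<70)
box=(100,165,205,225)
# near long edge: lowest mask pixel per column; far edge: topmost between lamp and lens
near=[];far=[]
for u in range(108,192):
    v=np.where(m[box[1]:box[3],u])[0]+box[1]
    near.append((u,v.max()+.5))
    if 130<u<165: far.append((u,v.min()-.5))
N=onz(c,near,.014)[:,:2];F=onz(c,far,.014)[:,:2]
def fit(P):
    vx,vy,x,y=cv2.fitLine(np.float32(P),cv2.DIST_HUBER,0,.001,.001).ravel(); v=np.array([vx,vy]); return np.array([x,y]),v*np.sign(v[1])
n0,nv=fit(N);f0,fv=fit(F)
print('near',n0,np.degrees(np.arctan2(nv[1],nv[0])),'far',f0,np.degrees(np.arctan2(fv[1],fv[0])))
v=nv+fv;v/=np.linalg.norm(v);q=np.array([v[1],-v[0]]) # q: viewer x
print('width',(f0-n0)@q)
# screen end corners for the y position
E_=onz(c,[(194.2,218.8),(199.3,192.5),(103.3,201.3)],.014)[:,:2];print('ends',(E_-n0)@v,'mid by lengths', ((E_[0]-n0)@v+.145, (E_[2]-n0)@v-.145))
y=((E_[0]-n0)@v+.145+(E_[2]-n0)@v-.145)/2
ctr=n0+q*((f0-n0)@q)/2;ctr=ctr+v*((n0-ctr)@v+y);print('viewer centre',ctr,'y axis angle',np.degrees(np.arctan2(v[1],v[0])))
E
python3 m5.py; python3 go.py .55 .3 .17 79.6
```

```text
clock: 11.6
tool_pos: [0.6176, -0.0203, 0.1712]
eef_rot: [0.078, 0.997, 0.001, 0.002]
contact_force: [0.5, -0.3, -0.4]
opening: 0.14
finger_force: 12.0
near [0.5166134  0.36192614] 79.63772 far [0.5938885 0.3360418] 80.09214
width 0.08062412
ends [-0.17666837 -0.17453914  0.10908029] mid by lengths (np.float64(-0.031668370693418074), np.float64(-0.03591971420129193))
viewer centre [0.55034975 0.32156574] y axis angle 79.86494
tool now [ 0.6176 -0.0203  0.1712] yaw 171.0 tilt 0.27 t 11.6 open 0.140 ff 12.0
tool shift cm [11.67 30.58  0.11] spin -88.6 q7 0.73
shift after spin [-30.28  12.43   0.12]
```

```bash

python3 -m creep '[{"grip":-1,"tx":0,"ty":0,"tz":0,"spin":7},{"grip":-1,"tx":0,"ty":0,"tz":0,"spin":7},{"grip":-1,"tx":0,"ty":0,"tz":0,"spin":7},{"grip":-1,"tx":0,"ty":0,"tz":0,"spin":7},{"grip":-1,"tx":0,"ty":0,"tz":0,"spin":7},{"grip":-1,"tx":0,"ty":0,"tz":0,"spin":7},{"grip":-1,"tx":0,"ty":0,"tz":0,"spin":7},{"grip":-1,"tx":0,"ty":0,"tz":0,"spin":7}]'
python3 -m creep '[{"grip":-1,"tx":0,"ty":0,"tz":0,"spin":7},{"grip":-1,"tx":0,"ty":0,"tz":0,"spin":7},{"grip":-1,"tx":0,"ty":0,"tz":0,"spin":7},{"grip":-1,"tx":0,"ty":0,"tz":0,"spin":7},{"grip":-1,"tx":0,"ty":0,"tz":0,"spin":7},{"grip":-1,"tx":0,"ty":0,"tz":0,"spin":0},{"grip":-1,"tx":0,"ty":0,"tz":0,"spin":0}]'
python3 go.py .5503 .3216 .17 79.9
```

```text
clock: 12.27
tool_pos: [0.6166, -0.0205, 0.1684]
eef_rot: [0.54, 0.842, 0.001, 0.0]
contact_force: [-0.5, -0.5, -0.4]
opening: 0.139
finger_force: 12.0
clock: 12.85
tool_pos: [0.6166, -0.0205, 0.168]
eef_rot: [0.765, 0.644, 0.001, 0.0]
contact_force: [0.7, -0.6, -0.6]
opening: 0.143
finger_force: 12.0
tool now [ 0.6166 -0.0205  0.168 ] yaw 80.2 tilt 0.07 t 12.8 open 0.143 ff 12.0
tool shift cm [ 32.59 -12.33  -0.2 ] spin 0.3 q7 -0.55
shift after spin [ 32.51 -12.53  -0.2 ]
```

```bash

python3 -m creep '[{"grip":-1,"tx":1.2,"ty":-0.45,"tz":-0.5,"spin":0},{"grip":-1,"tx":2.4,"ty":-0.9,"tz":0,"spin":0},{"grip":-1,"tx":2.4,"ty":-0.9,"tz":0,"spin":0},{"grip":-1,"tx":2.4,"ty":-0.9,"tz":0,"spin":0},{"grip":-1,"tx":2.4,"ty":-0.9,"tz":0,"spin":0},{"grip":-1,"tx":2.4,"ty":-0.9,"tz":0,"spin":0},{"grip":-1,"tx":2.4,"ty":-0.9,"tz":0,"spin":0},{"grip":-1,"tx":2.4,"ty":-0.9,"tz":0,"spin":0}]'
python3 -m creep '[{"grip":-1,"tx":2.4,"ty":-0.9,"tz":0,"spin":0},{"grip":-1,"tx":2.4,"ty":-0.9,"tz":0,"spin":0},{"grip":-1,"tx":2.4,"ty":-0.9,"tz":0,"spin":0},{"grip":-1,"tx":2.4,"ty":-0.9,"tz":0,"spin":0},{"grip":-1,"tx":2.4,"ty":-0.9,"tz":0,"spin":0},{"grip":-1,"tx":2.0,"ty":-0.9,"tz":0,"spin":0},{"grip":-1,"tx":0.6,"ty":-0.2,"tz":0,"spin":0.3},{"grip":-1,"tx":0,"ty":0,"tz":0,"spin":0}]'
python3 go.py .5503 .3216 .07 79.9
python3 - <<'E'
from h import *
c=optics.get_calibration('wrist');p,d=optics.snapshot('wrist')
np.savez('w5.npz',p=p,d=d,**{k:c[k] for k in c}); cv2.imwrite('pics/w5.png',p[:,:,::-1])
E
```

```text
clock: 13.52
tool_pos: [0.5803, 0.1706, 0.1724]
eef_rot: [0.765, 0.644, 0.0, -0.001]
contact_force: [0.3, -1.0, -0.5]
opening: 0.137
finger_force: 12.0
clock: 14.18
tool_pos: [0.5497, 0.3248, 0.1722]
eef_rot: [0.766, 0.643, 0.001, -0.001]
contact_force: [0.8, 1.3, 0.2]
opening: 0.142
finger_force: 12.0
tool now [0.5497 0.3248 0.1722] yaw 80.0 tilt 0.15 t 14.2 open 0.142 ff 12.0
tool shift cm [-0.33  0.13 10.22] spin 0.1 q7 -1.05
shift after spin [-0.31  0.12 10.22]
```

View pics/w5.png

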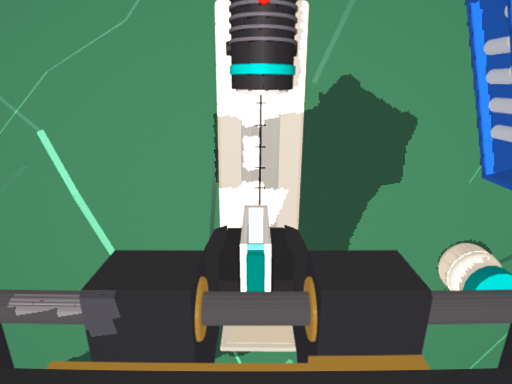

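The cuvette hangs upright between the pads at (256,250). Beneath it the viewer's scale line runs from (261,95) to (260,205), and the lamp face is at row 90. Next I'll check the axis against that line.

```bash
python3 - <<'E'
from h import *
f=np.load('w5.npz');c={k:f[k] for k in('fx','fy','cx','cy','D','extrinsics')}
A=onz(c,[(261,97),(260,203)],.014)[:,:2];B=onz(c,[(230,70),(294,70)],.075)[:,:2].mean(0)
v=A[0]-A[1];v/=np.linalg.norm(v);print(A,'ang',np.degrees(np.arctan2(v[1],v[0])),'lamp axis pt',B)
C=np.array([.5503,.3216]);w=np.array([np.cos(np.radians(79.9)),np.sin(np.radians(79.9))]);q=np.array([w[1],-w[0]])
print('offsets along viewer x from est. axis (mm)',((np.vstack([A,B])-C)@q)*1000,'y',((np.vstack([A,B])-C)@w)*1000)
E
```

```text
[[0.56541771 0.38837506]
 [0.54737543 0.28901053]] ang 79.70854595866213 lamp axis pt [0.56866142 0.40837126]
offsets along viewer x from est. axis (mm) [3.17331156 2.83585617 2.86008505] y [ 68.39140245 -32.59731038  88.64656159]
```

```bash
python3 - <<'E'
from h import *
f=np.load('w5.npz');c={k:f[k] for k in('fx','fy','cx','cy','D','extrinsics')}
h=cv2.cvtColor(f['p'],cv2.COLOR_RGB2HSV);m=(h[...,0]>80)&(h[...,0]<98)&(h[...,1]>150)
k=biggest(m,(235,235,280,300));print(cv2.boundingRect(k))
z=r.get_state()['tool_pos'][2]+.0312
S=onz(c,[(246,262),(264.5,262)],z)[:,:2]
C=np.array([.5503,.3216]);w=np.array([np.cos(np.radians(79.9)),np.sin(np.radians(79.9))]);q=np.array([w[1],-w[0]])
print([((x-C)@q*1000) for x in onz(c,[(k[:,0].min()-.5,262),(k[:,0].max()+.5,262)],z)[:,:2]],'tcp',(r.get_state()['tool_pos'][:2]-C)@q*1000)
E
```

```text
(247, 250, 17, 42)
[np.float64(-4.928726972009592), np.float64(1.771077304393346)] tcp 0.4748780304497244
```

```bash
python3 go.py .5528 .3212 .07 79.8
python3 -m creep '[{"grip":-1,"tx":-0.2,"ty":0.3,"tz":1,"spin":0},{"grip":-1,"tx":0,"ty":0,"tz":2,"spin":0},{"grip":-1,"tx":0,"ty":0,"tz":2,"spin":0},{"grip":-1,"tx":0,"ty":0,"tz":2,"spin":0},{"grip":-1,"tx":0,"ty":0,"tz":1.5,"spin":0},{"grip":-1,"tx":0,"ty":0,"tz":0.8,"spin":0},{"grip":-1,"tx":0,"ty":0,"tz":0,"spin":0},{"grip":-1,"tx":0,"ty":0,"tz":0,"spin":0}]'
python3 go.py .5528 .3212 .07 79.8
python3 - <<'E'
from h import *
c=optics.get_calibration('wrist');p,d=optics.snapshot('wrist')
np.savez('w6.npz',p=p,d=d,**{k:c[k] for k in c}); a=p
p,d=optics.snapshot('side');np.savez('side6.npz',p=p);b=cv2.resize(p[60:180,150:290],None,fx=2.9,fy=3.2,interpolation=2)
cv2.imwrite('pics/w6.png',cv2.resize(np.hstack([a,b[:384,:]]),None,fx=.85,fy=.85)[:,:,::-1]);
E
```

```text
tool now [0.5508 0.3219 0.1719] yaw 79.9 tilt 0.01 t 14.2 open 0.140 ff 12.0
tool shift cm [-0.04  0.21 10.19] spin 0.1 q7 -1.05
shift after spin [-0.04  0.21 10.19]
clock: 14.9
tool_pos: [0.5545, 0.3175, 0.0785]
eef_rot: [0.768, 0.64, -0.0, 0.0]
contact_force: [0.5, -0.2, -0.4]
opening: 0.145
finger_force: 12.0
tool now [0.5545 0.3175 0.0785] yaw 79.6 tilt 0.06 t 14.9 open 0.145 ff 12.0
tool shift cm [ 0.33 -0.24  0.85] spin -0.2 q7 -1.09
shift after spin [ 0.33 -0.24  0.85]
```

View pics/w6.png

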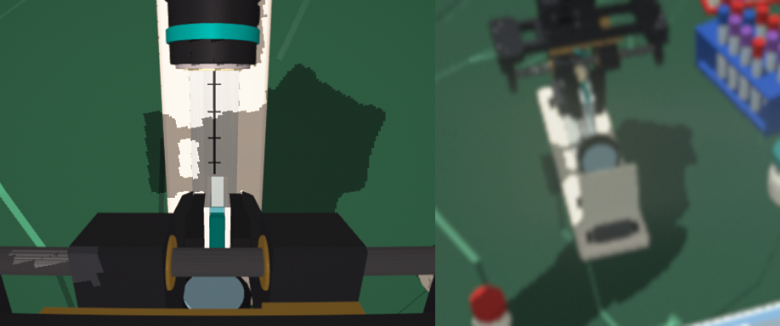

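The cuvette is in the gap, with the lamp above and the lens just below it in the picture. Comparing it with the lamp and scale axes from this close view:

```bash
cat > m6.py <<'E'
from h import *
f=np.load('w6.npz');c={k:f[k] for k in('fx','fy','cx','cy','D','extrinsics')};p=f['p'].astype(int)
h=cv2.cvtColor(f['p'],cv2.COLOR_RGB2HSV);m=(h[...,0]>80)&(h[...,0]<98)&(h[...,1]>150)
C=np.array([.5503,.3216]);w=np.array([np.cos(np.radians(79.8)),np.sin(np.radians(79.8))]);q=np.array([w[1],-w[0]])
def off(uv,z): return np.round((onz(c,uv,z)[:,:2]-C)@q*1000,1),np.round((onz(c,uv,z)[:,:2]-C)@w*1000,1)
k=biggest(m,(150,0,340,80));x,y,ww,hh=cv2.boundingRect(k);print('band',x,y,ww,hh,off([(x-.5,y+hh/2),(x+ww-.5,y+hh/2)],.075))
k=biggest(m,(225,240,290,300));x,y,ww,hh=cv2.boundingRect(k);z=r.get_state()['tool_pos'][2]+.0312;print('stopper',x,y,ww,hh,off([(x-.5,270),(x+ww-.5,270)],z))
for v in (90,120,150,180,195):
    u=240+np.argmin(p[v,240:265].sum(1));print(v,off([(u,v)],.014))
# cuvette frosted plates outer edges at row 265
print([tuple(p[265,u]) for u in range(232,278,2)])
E
python3 m6.py
```

```text
band 196 27 109 25 (array([-20.3,  25.6]), array([90.3, 90.1]))
stopper 247 250 17 42 (array([1.2, 7.8]), array([2.2, 2.2]))
90 (array([2.7]), array([68.8]))
120 (array([2.6]), array([50.5]))
150 (array([2.5]), array([31.3]))
180 (array([2.3]), array([11.]))
195 (array([2.3]), array([0.5]))
[(np.int64(23), np.int64(22), np.int64(22)), (np.int64(24), np.int64(23), np.int64(25)), (np.int64(22), np.int64(21), np.int64(23)), (np.int64(16), np.int64(14), np.int64(16)), (np.int64(178), np.int64(166), np.int64(159)), (np.int64(251), np.int64(247), np.int64(242)), (np.int64(253), np.int64(248), np.int64(243)), (np.int64(97), np.int64(121), np.int64(114)), (np.int64(0), np.int64(100), np.int64(92)), (np.int64(0), np.int64(102), np.int64(94)), (np.int64(0), np.int64(101), np.int64(93)), (np.int64(0), np.int64(101), np.int64(92)), (np.int64(0), np.int64(101), np.int64(93)), (np.int64(0), np.int64(101), np.int64(93)), (np.int64(0), np.int64(102), np.int64(94)), (np.int64(0), np.int64(100), np.int64(92)), (np.int64(82), np.int64(118), np.int64(111)), (np.int64(253), np.int64(247), np.int64(242)), (np.int64(250), np.int64(246), np.int64(240)), (np.int64(255), np.int64(250), np.int64(242)), (np.int64(15), np.int64(12), np.int64(14)), (np.int64(22), np.int64(20), np.int64(21)), (np.int64(25), np.int64(23), np.int64(26))]
```

The axis is at +2.5 mm and the cuvette at +4.5 mm, so I shift −2 mm and go 9 mm down.

```bash

python3 -m creep '[{"grip":-1,"tx":0.2,"ty":-0.2,"tz":0.5,"spin":0},{"grip":-1,"tx":0,"ty":0,"tz":0.4,"spin":0},{"grip":-1,"tx":0,"ty":0,"tz":0,"spin":0},{"grip":-1,"tx":0,"ty":0,"tz":0,"spin":0},{"grip":-1,"tx":0,"ty":0,"tz":0,"spin":0},{"grip":-1,"tx":0,"ty":0,"tz":0,"spin":0}]'
python3 go.py .5528 .3212 .07 79.8
python3 - <<'E'
from h import *
c=optics.get_calibration('wrist');p,d=optics.snapshot('wrist')
np.savez('w6.npz',p=p,d=d,**{k:c[k] for k in c})
c=optics.get_calibration('top');p,d=optics.snapshot('top');cv2.imwrite('pics/top7.png',cv2.resize(p[130:270,90:310],None,fx=3.6,fy=3.6,interpolation=2)[:,:,::-1])
E
python3 m6.py | head -6
```

```text
clock: 15.5
tool_pos: [0.5525, 0.3213, 0.0698]
eef_rot: [0.768, 0.641, 0.0, 0.0]
contact_force: [0.5, 0.2, -0.6]
opening: 0.138
finger_force: 12.0
tool now [0.5525 0.3213 0.0698] yaw 79.7 tilt 0.02 t 15.5 open 0.138 ff 12.0
tool shift cm [-0.01  0.03 -0.02] spin -0.1 q7 -1.10
shift after spin [-0.01  0.03 -0.02]
band 199 33 116 26 (array([-20.6,  25.7]), array([90.1, 90. ]))
stopper 247 250 17 42 (array([-1.6,  5.1]), array([4.8, 4.8]))
90 (array([5.4]), array([72.3]))
120 (array([2.4]), array([54.8]))
150 (array([2.3]), array([36.4]))
180 (array([2.3]), array([17.]))
```

View pics/top7.png

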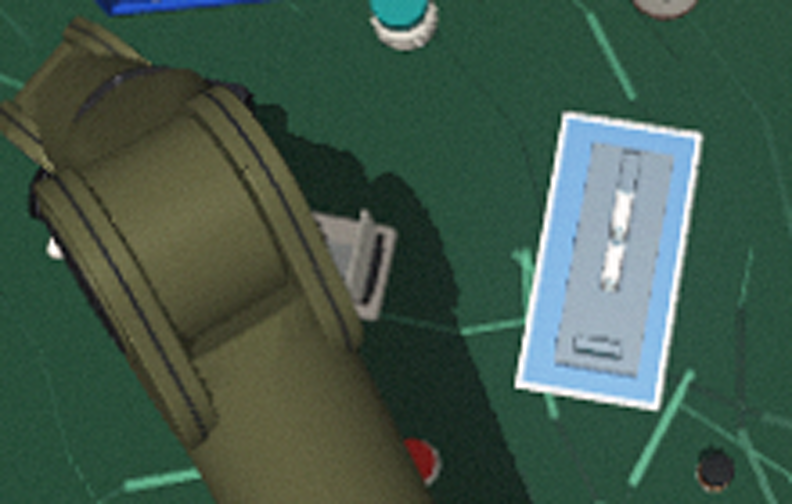

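The cuvette centre is at 1.8 mm against the axis at 2.4 mm, well inside the limit. The tray lies centred on the mat, with the two white-stoppered cuvettes standing at (622,210) and (612,265). Handing in.

```bash
python3 -c "
from plant import workorder
print(workorder.finish_job())"
```

```text
the job is handed in; nothing more can be done
None
```

I handed in the job with the teal cuvette held upright by its frosted faces in the viewer's light path, about 1 mm off the axis by camera; the tray and both white-stoppered cuvettes are on the mat, and no verdict was returned.

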